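Draw out the sample tray with the pull hook and prove its stop

ROBOT

A 7-joint arm with a two-finger parallel gripper is mounted at the origin on the work surface. World frame = base frame: x ahead of the robot, y to its left, z up, the work surface at z = 0. Lengths are in m, angles in rad, forces in N, time in s.
With the tool pointing down it reaches from about 0.35 to 0.9 m from the base axis. Payload 8.1 kg.
Tool frame: the origin (TCP) lies at the very end of the fingers, on their centre line; the grasp point (between the pads) lies 19 mm behind it; x points along the fingers, y is the direction in which the jaws open and shut, and the axes are right-handed (so a half turn about x gives the same grasp; the last joint's range is limited). The gripper opens to 92 mm and grips with 3 to 60 N. Pads are 19 mm wide; open, the fingers measure 130 mm over their backs; the gripper's body (75 mm by 190 mm) begins 47 mm behind the grasp point.
Start: joints at [1.242, 0.434, 0.025, 1.573, -0.012, 1.134, -0.075], TCP at [0.14, -0.609, 0.227] pointing down, gripper open.
Joint ranges: [-2.62, 2.62], [-0.44, 2.09], [-1.27, 1.32], [0.08, 2.57], [-1.32, 4.46], [0.12, 2], [-2.74, 2.74]. Speed limits (rad/s): [2.22, 2.22, 3.01, 3.01, 3.14, 3.14, 3.14].

INTERFACE

Orientations are given as a rotation vector (axis times angle).
In Python, from cell import arm gives the robot as it stands.
- The arm moves only by the tool servo_tool, never from a script. Its argument "plan" is a list of rows, each a list of 2 entries, a list of its own where there are three numbers: the shift along the world's x, y, z in cm, then the turn, a rotation vector about the world's x, y, z in degrees. A call has 1 to 12 rows; each row is the pose to reach, as a shift and turn from the pose measured when the call began; what a row does not reach only later rows make up. A row lasts 1/10 s, in which the tool goes at most 50 mm and 8.59 degrees, less where a joint would pass 70% of its speed; a pose out of reach is approached as far as the arm can. A call with a gripper value outside its range is refused whole. "grip" is the opening, from 0 (shut) to 1 (fully open), set as the call begins (left out, the last holds). The fingers move at their own pace and stop on an object; "squeeze" is the grip in N (left out, the last holds). Time passes only in rows, so rows that repeat a pose let the fingers close. It gives the time, the measured TCP pose, the force and the opening at its end, in the units of the state.
- arm.observe(): the state, without advancing time (a new reading comes with each control period).
- arm.get_image(name): name is "scene" or "top"; returns a dict with "frame" (480x640x3 uint8, blue, green, red), "fx", "fy", "cx", "cy" (pixels), "D" ([k1, k2, p1, p2, k3] as OpenCV has them; the pictures are not rectified), "position" and "rotation" of the camera in the world. Camera axes: x right, y down, z forward; pixel columns grow to the right and rows downward; lengths in m; the calibration is good to about 2 mm. A picture is of the moment at which its call begins. There is no depth.
- arm.sign_off(): hands the job in, once; it reports no verdict.
Trained networks look in a picture, given as the dict that the camera call returned (one of the last four; its "shot" number tells which), for a name from the list of things; names that differ only in an ending like _2 or _b are one class to them, and where a whole thing is asked for, a point or a joint stands for the part that bears it (a point fixed in the world has none). Each returns a list of dicts, best first, with "score" (0 to 1); they miss things now and then, are a little off and sometimes report something else, mostly with a low value. They report only what shows in the picture. A call takes as long as a camera call. They do not tell look-alikes from the thing itself.
- arm.search_frame(picture, query): "at" ([column, row] in pixels, amid what is visible of it).
- arm.trace(picture, query): "pixels" (480x640 bool, what is visible of it) and "at" ([column, row] in pixels, amid what is visible of it).
The state is a dict: "clock": time; "joints": joint angles; "dq": joint speeds; "joint_efforts": joint torques, N m; "position": TCP position; "ee_rot": TCP orientation; "force": force on the tool from outside, world axes, zero at the start; "ft_torque": the same for the moment, N m; "width": opening from 0.0 (shut) to 1.0 (fully open).
Only numpy, scipy, OpenCV 4.12 (cv2) and the standard library are available. Lean on these libraries where they do the work, as an engineer would, in place of code of your own. Each camera call takes 0.05 s, during which the arm holds its last target.

TASK

Take the orange-handled pull hook from its green cradle, put its steel tip down through the finger hole in the yellow tab of the blue sample tray, and with the hook alone gently draw the tray all the way out to its stop. Keep a steady pull of about 15 N on the stop for a second to prove that it holds, never loading the tray with more than 25 N at any time. Then unhook without pushing the tray back, return the hook to its cradle as it lay, and leave the other things on the bench where they are.

Things in the scene. Friction and masses are not known exactly. Their poses are not given: they have to be found in the camera images.
- hook_grip (a point): centre of the pull hook's orange handle, a bar 90 mm long (x -55 to +35 mm from here), 18 wide (y), 22 high (z); grip across y from above. A 7 mm thick round steel shank runs from its +x end to x = +60 mm (centre line), turns straight down and ends in a toe pointing back in -x, lowest point 45 mm below here. x along the handle to the shank, z up as it lies. About 0.14 kg.
- hook_tip (a point): point on the toe at the foot of the shank, at its -x face: 56.5 mm in +x of hook_grip and 41.5 mm lower, same axes. Toe and shank together cover x from -5 to +7 mm of this point, 7 mm thick. The toe stands 5 mm out from the shank and catches under the tab while the shank bears on the hole's edge: ease the pull off, then move the hook about 10 mm further towards the cabinet before lifting it out.
- cradle_seat (a point): where the handle's centre lies when the hook hangs in the fixed green cradle, 61 mm above the bench; x along the handle to the shank, z up. Handle rests 50 mm above the bench on two posts (12 mm long in x, centred at x -47 and +28 mm) between flared cheeks 11 mm high with about 3 mm play each side. Between the posts it is free for fingers down to the 10 mm base plate (140 x 70 mm).
- tray_hole (a point): centre of the square 24 x 24 mm finger hole at the upper face of the tray's yellow tab, 62 mm above the bench. Hole goes straight down through the 5 mm tab; below is free space to the bench. Tab: 27 mm from the hole in -x, 60 mm wide; the tray's blue front panel begins 26 mm in +x of the hole. x points into the cabinet (the tray is drawn out in -x), z up; moves with the tray.
- cabinet: grey sample cabinet fixed to the bench, 200 mm deep (x), 180 wide (y), 85 high; origin at the centre of its underside, x away from its open front. With the tray fully in, the hole is 132 mm in front of the origin (-x). The tray starts 0 to 50 mm out; its stop is 80 to 105 mm out, differently each time, found only by feel; the stop's rubber gives 1 mm per 5 N. Drag about 3 N plus 40 N per m/s; it stays where it is left.
- ring_a: bystander, to be left alone: loose steel ring on the cabinet's roof, 60 mm across, 18 mm high
- ring_b: bystander, to be left alone: loose steel ring on the cabinet's roof, 60 mm across, 18 mm high
- ring_c: bystander, to be left alone: loose steel ring on the bench, 60 mm across, 18 mm high
- tape_roll: bystander, to be left alone: clear tape roll lying flat, 100 mm across, 48 mm high
- bottle: bystander, to be left alone: white bottle, 60 mm across, 170 mm high
- carton: bystander, to be left alone: cardboard carton 120 x 90 x 60 mm
- mug: bystander, to be left alone: blue mug, 76 mm across, 90 mm high
- screwdriver: bystander, to be left alone: screwdriver lying on the bench
There are look-alikes about, which are no part of the job. What is meant by the part that bears hook_grip is not black, and is the larger of those in its own colour. Leave any purple look-alike of the part that bears cradle_seat alone.

How it is judged:
By the outcome, as a careful person would: the job done as asked, in the order asked, and still so for the second after the job is handed in, with the robot touching nothing.
It also fails if it takes over 72 s, if anything falls off the work surface, if the arm or the gripper's body presses on something with over 40 N, if the wrist force passes 120 N, or if a joint passes its speed limit or range.

## Working session

There is one attempt and no reset: what is moved stays moved. The work goes in short steps, Python scripts to look and compute and a tool call to move; the robot and the scene stay as the last step left them, time stands still between calls to the robot, and variables do not carry over. Pictures are saved under pics/ and viewed, and the job is handed in when it is done.

Besides the shell and the picture viewer there is one more tool, called after ">>>" as a command line: name --argument value ..., lists and objects as JSON in quotes. servo_tool: Moves the arm, as the interface text tells. Its arguments: {"type":"object","properties":{"plan":{"type":"array","items":{"type":"array"}},"grip":{"type":"number"},"squeeze":{"type":"number"}},"required":["plan"]}

```bash
ls; mkdir -p pics; python3 - <<'E'
from cell import arm
import cv2,json
print(arm.observe())
for n in ("scene","top"):
    p=arm.get_image(n); cv2.imwrite(f"pics/{n}0.png",p["frame"])
    print(n,{k:v for k,v in p.items() if k!="frame"})
    for q in ("hook_grip","hook_tip","cradle_seat","tray_hole","cabinet"):
        print(q,[(r["at"],round(r["score"],2)) for r in arm.search_frame(p,q)])
E
```

```text
pics
{'clock': 0.0, 'joints': array([ 1.24238978,  0.43523197,  0.02496901,  1.57409918, -0.01160954,
        1.13401258, -0.07509943]), 'dq': array([-2.71738267e-05, -2.10085784e-03,  9.08371371e-04,  2.81592463e-04,
        2.49139624e-04,  1.26996909e-03, -1.38142151e-03]), 'joint_efforts': array([-2.85375072e-04, -6.67874622e+01,  9.84750688e-01, -3.14462829e+01,
       -6.04867330e-02,  4.29584796e-02,  1.86236693e-04]), 'position': array([ 0.13976512, -0.60863845,  0.22593855]), 'ee_rot': array([ 2.10231258,  0.2400015 , -2.10297858]), 'force': array([-0.08713618, -0.58856046,  0.37271055]), 'ft_torque': array([-0.02904001,  0.02499537,  0.04169286]), 'width': 0.9997524037376202}
scene {'fx': 482.6347282447208, 'fy': 482.6347282447208, 'cx': 323.1703625560872, 'cy': 234.01815143545127, 'D': array([0.0407821, 0.       , 0.       , 0.       , 0.       ]), 'position': array([ 1.19502724, -0.68113304,  0.7035286 ]), 'rotation': array([-2.03988987, -0.82420642,  0.44086587]), 'shot': 1}
hook_grip [([263.8, 274.2], 0.66), ([313.0, 278.6], 0.64), ([204.6, 322.6], 0.56)]
hook_tip [([19
[... 272 characters left out ...]
, 'fy': 585.4187993102338, 'cx': 330.79756249394103, 'cy': 250.9059653180657, 'D': array([-0.19147732,  0.        ,  0.        ,  0.        ,  0.        ]), 'position': array([ 0.44955132, -0.00288694,  1.64639482]), 'rotation': array([-2.18388887,  2.20248736, -0.10117152]), 'shot': 2}
hook_grip [([389.1, 259.1], 0.76), ([348.6, 242.0], 0.69), ([440.9, 267.1], 0.63), ([242.5, 190.4], 0.34), ([492.7, 316.7], 0.24)]
hook_tip [([389.2, 260.6], 0.75), ([438.4, 268.1], 0.71), ([343.8, 246.6], 0.63)]
cradle_seat [([385.8, 260.8], 0.73), ([447.0, 325.3], 0.72), ([378.4, 338.3], 0.71)]
tray_hole [([271.7, 229.9], 0.62)]
cabinet [([260.9, 192.2], 0.8), ([385.0, 256.5], 0.19), ([281.9, 197.5], 0.16)]
```

View pics/scene0.png

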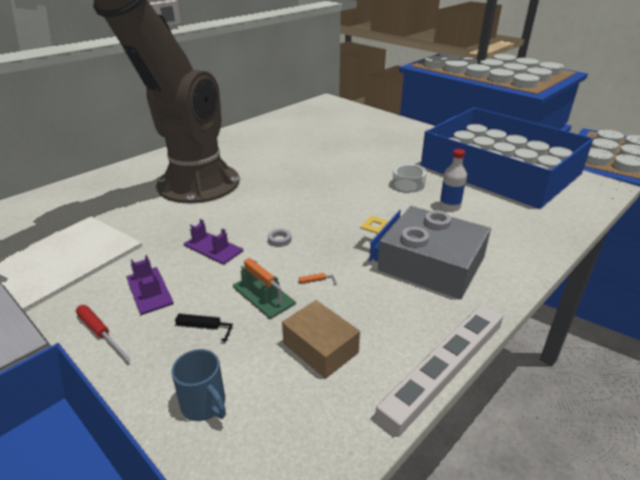

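View pics/top0.png

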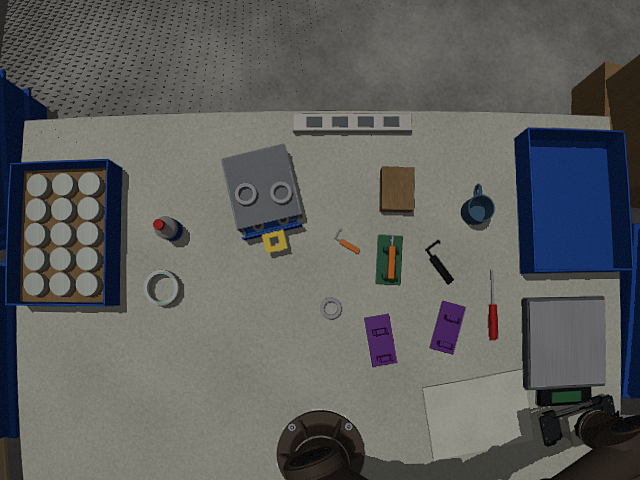

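```bash
cat > h.py <<'E'
import numpy as np,cv2
from scipy.spatial.transform import Rotation as R
def K(p): return np.array([[p["fx"],0,p["cx"]],[0,p["fy"],p["cy"]],[0,0,1]])
def Rm(p): return R.from_rotvec(p["rotation"]).as_matrix()
def back(p,uv,z):
    uv=np.asarray(uv,float).reshape(-1,1,2)
    n=cv2.undistortPoints(uv,K(p),p["D"]).reshape(-1,2)
    d=np.c_[n,np.ones(len(n))]@Rm(p).T
    o=np.asarray(p["position"]); return o+d*((z-o[2])/d[:,2])[:,None]
def proj(p,X):
    M=Rm(p).T; t=-M@np.asarray(p["position"])
    return cv2.projectPoints(np.asarray(X,float).reshape(-1,3),cv2.Rodrigues(M)[0],t,K(p),p["D"])[0].reshape(-1,2)
def crop(p,c,h,name,s=6,draw=()):
    f=p["frame"];c=np.asarray(c).astype(int);x0=max(c[0]-h,0);y0=max(c[1]-h,0)
    im=cv2.resize(f[y0:y0+2*h,x0:x0+2*h],None,fx=s,fy=s,interpolation=cv2.INTER_CUBIC)
    for poly,col in draw:
        q=((np.asarray(poly)+.5-[x0,y0])*s).astype(np.int32)
        cv2.polylines(im,[q.reshape(-1,1,2)],True,col,1)
    cv2.imwrite(name,im)
E
python3 - <<'E'
from cell import arm
from h import *
import pickle
for n in ("top","scene"):
    p=arm.get_image(n)
    pickle.dump(p,open(n+".pkl","wb"))
    for q in ("hook_grip","cradle_seat","tray_hole","cabinet"):
        for r in arm.trace(p,q):
            if r["score"]<.4: continue
            m=r["pixels"].astype(np.uint8)
            z={"hook_grip":.072,"cradle_seat":.01,"tray_hole":.062,"cabinet":.085}[q]
            c=max(cv2.findContours(m,0,1)[0],key=cv2.contourArea).reshape(-1,2)
            if n=="top":
                W=back(p,c,z)[:,:2]*1000
                print(n,q,r["at"],round(r["score"],2),m.sum(),cv2.minAreaRect(W.astype(np.float32)))
            else: print(n,q,r["at"],round(r["score"],2),m.sum())
    cs={"top":[("hook",(390,260)),("tab",(272,235))],"scene":[("hook",(262,280)),("tab",(385,235))]}[n]
    for k,c in cs: crop(p,c,40,f"pics/{n}_{k}.png",7)
E
```

```text
top hook_grip [389.2, 259.6] 0.84 282 ((547.1959228515625, -195.21493530273438), (22.21680450439453, 114.50357055664062), 86.44669342041016)
top hook_grip [438.3, 266.4] 0.84 326 ((530.7286987304688, -327.20758056640625), (121.24288940429688, 42.35237503051758), 18.45688247680664)
top hook_grip [345.4, 243.0] 0.44 124 ((579.9832763671875, -78.7634506225586), (61.432464599609375, 15.80439567565918), 55.7451171875)
top cradle_seat [449.0, 328.2] 0.97 1191 ((351.5406188964844, -360.4315185546875), (73.39130401611328, 136.13519287109375), 73.3214340209961)
top cradle_seat [386.2, 261.2] 0.96 960 ((544.9465942382812, -196.9537811279297), (70.76373291015625, 140.32611083984375), 86.350830078125)
top cradle_seat [377.6, 337.2] 0.85 1313 ((319.2578125, -171.28042602539062), (142.94805908203125, 74.73130798339844), 9.753023147583008)
top tray_hole [271.9, 234.2] 0.68 1031 ((609.6968994140625, 122.91606140136719), (83.67387390136719, 163.220703125), 13.619481086730957)
top cabinet [262.0, 192.8] 0.72 5527 ((703.9136962890625, 146.04800415039062), (284.55401611328125, 187.46310424804688), 13.751702308654785)
scene hook_grip [263.0, 273.6] 0.7 484
scene hook_grip [312.1, 276.9] 0.62 244
scene hook_grip [202.3, 321.5] 0.56 647
scene cradle_seat [263.8, 297.4] 0.82 1506
scene cradle_seat [145.9, 286.0] 0.64 1795
scene cradle_seat [213.6, 244.7] 0.59 1260
scene tray_hole [378.4, 226.0] 0.88 692
```

```bash
cd pics; python3 -c "
import cv2,numpy as np
a=[cv2.imread(f'{n}_{k}.png') for n in('top','scene') for k in('hook','tab')]
a=[cv2.resize(i,(390,295) if 0 else (300,300)) for i in a]
cv2.imwrite('m1.png',np.vstack([np.hstack(a[:2]),np.hstack(a[2:])]))"
```

```text
(no output)
```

View pics/m1.png

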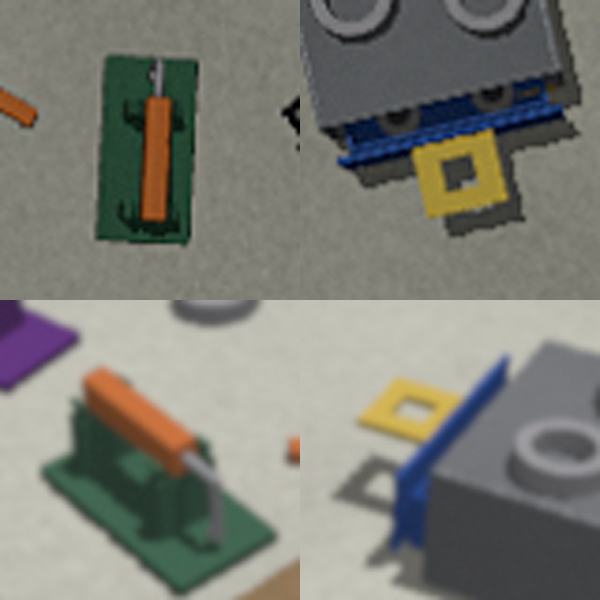

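```bash
cat >> h.py <<'E'
from scipy.optimize import minimize
def pose(x,y,a,P):
    c,s=np.cos(a),np.sin(a);P=np.asarray(P,float)
    return np.c_[x+c*P[:,0]-s*P[:,1],y+s*P[:,0]+c*P[:,1],P[:,2]]
def box(x0,x1,y0,y1,z0,z1): return [(x,y,z) for x in(x0,x1) for y in(y0,y1) for z in(z0,z1)]
S=8
def rend(p,polys,roi):
    x0,y0,w,h=roi; m=np.zeros((h*S,w*S),np.uint8)
    for q,v in polys: cv2.fillPoly(m,[np.round(((q+.5-[x0,y0])*S-.5)*16).astype(np.int32)],v,shift=4)
    return cv2.resize(m.astype(np.float32),(w,h),interpolation=cv2.INTER_AREA)
def hull(q): return cv2.convexHull(q.astype(np.float32)).reshape(-1,2)
def soft(p,roi,bg,fg):
    x0,y0,w,h=roi; f=p["frame"][y0:y0+h,x0:x0+w].astype(float)
def mask(p,roi,lo,hi):
    x0,y0,w,h=roi; hsv=cv2.cvtColor(p["frame"][y0:y0+h,x0:x0+w],cv2.COLOR_BGR2HSV)
    return (cv2.inRange(hsv,np.array(lo),np.array(hi))>0).astype(np.float32)
def fit(cams,polyf,lo,hi,x0,step=(.01,.01,.1)):
    ms=[(p,roi,mask(p,roi,lo,hi)) for p,roi in cams]
    def cost(v): return sum(((rend(p,polyf(p,*v),roi)-m)**2).sum() for p,roi,m in ms)
    best=None
    for k in range(4):
        sx=np.array([x0]+[np.array(x0)+np.eye(3)[i]*step[i]*(-1)**k/(1+k) for i in range(3)])
        r=minimize(cost,x0,method="Nelder-Mead",options=dict(initial_simplex=sx,xatol=1e-5,fatol=1e-3))
        if best is None or r.fun<best.fun: best=r
        x0=best.x
    return best.x,best.fun,[m.sum() for _,_,m in ms]
def handle_poly(z=.061):
    B=box(-.055,.035,-.009,.009,z-.011,z+.011)
    return lambda p,x,y,a:[(hull(proj(p,pose(x,y,a,B))),1)]
def base_poly(p,x,y,a): return [(hull(proj(p,pose(x,y,a,box(-.07,.07,-.035,.035,0,.01)))),1)]
def tab_poly(p,x,y,a):
    r=lambda a0,a1,b,z:[(a0,-b,z),(a1,-b,z),(a1,b,z),(a0,b,z)]
    # tab -27..+26
    return [(hull(proj(p,pose(x,y,a,box(-.027,.026,-.03,.03,.057,.062)))),1),(proj(p,pose(x,y,a,r(-.012,.012,.012,.062))),0)]
def cab_poly(p,x,y,a): return [(proj(p,pose(x,y,a,[(-.1,-.09,.085),(.1,-.09,.085),(.1,.09,.085),(-.1,.09,.085)])),1)]
E
python3 - <<'E'
from h import *
import pickle
t=pickle.load(open("top.pkl","rb"));s=pickle.load(open("scene.pkl","rb"))
OR=((3,120,80),(16,255,255));YE=((20,110,80),(35,255,255));GR=((65,70,20),(90,255,255))
rt=(370,225,45,70);rs=(235,250,55,50)
for nm,c in(("both",[(t,rt),(s,rs)]),("top",[(t,rt)]),("scene",[(s,rs)])):
    v,f,n=fit(c,handle_poly(),*OR,(.545,-.195,-.06)); print("handle",nm,np.round(v[:2]*1000,1),np.degrees(v[2]),f,n)
    vh=v if nm=="both" else (vh)
rt2=(255,220,45,45);rs2=(345,205,60,45)
for nm,c in(("top",[(t,rt2)]),("both",[(t,rt2),(s,rs2)])):
    v,f,n=fit(c,tab_poly,*YE,(.585,.117,-.24)); print("tab",nm,np.round(v[:2]*1000,1),np.degrees(v[2]),f,n)
    vt=v
for p,n,c1,c2 in((t,"top",(390,260),(272,235)),(s,"scene",(262,280),(385,235))):
    crop(p,c1,40,f"pics/{n}_h2.png",5,[(q,(255,0,0)) for q,_ in handle_poly()(p,*vh)+base_poly(p,*pose(*vh,[(0.0,0,0)])[0][:2],vh[2])])
    crop(p,c2,40,f"pics/{n}_t2.png",5,[(q,(0,0,255)) for q,_ in tab_poly(p,*vt)])
a=[cv2.imread(f'pics/{n}_{k}.png') for n in('top','scene') for k in('h2','t2')]
cv2.imwrite('pics/m2.png',cv2.resize(np.vstack([np.hstack(a[:2]),np.hstack(a[2:])]),(600,600)))
# cabinet corners
E
```

```text
handle both [ 543.9 -198.9] -5.596641897906642 133.498291015625 [np.float32(209.0), np.float32(351.0)]
handle top [ 543.7 -198.5] -4.327881578372683 32.78662109375 [np.float32(209.0)]
handle scene [ 544.2 -200.3] -7.9277230392045706 92.8134765625 [np.float32(351.0)]
tab top [594.5 120. ] 13.19388003417264 18.136962890625 [np.float32(371.0)]
tab both [594.8 119.8] 13.773525625290326 114.391357421875 [np.float32(371.0), np.float32(200.0)]
```

View pics/m2.png

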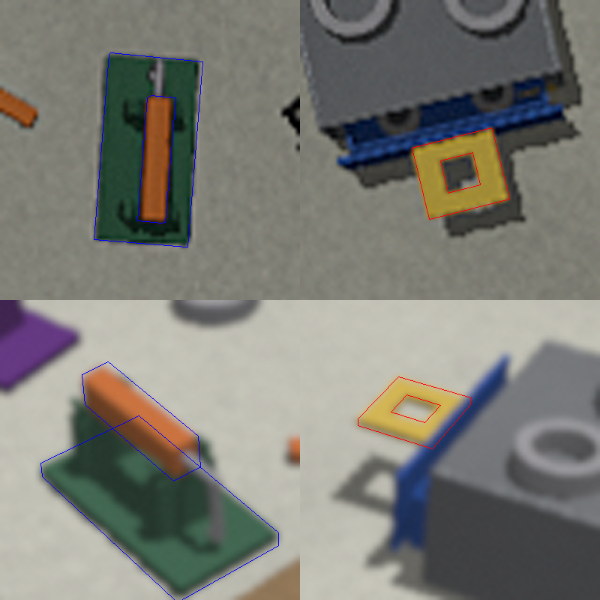

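```bash
python3 - <<'E'
from h import *
import h,pickle
t=pickle.load(open("top.pkl","rb"));s=pickle.load(open("scene.pkl","rb"))
print(cv2.cvtColor(t["frame"],cv2.COLOR_BGR2HSV)[[245,250,190],[380,397,260]])
om=h.mask
def m2(p,roi,lo,hi):
    m=np.maximum(om(p,roi,(60,90,20),(95,255,255)),om(p,roi,(3,120,60),(16,255,255)))
    return cv2.morphologyEx(m,cv2.MORPH_CLOSE,np.ones((7,7)))
h.mask=m2
for nm,c in(("top",[(t,(365,225,50,70))]),("scene",[(s,(228,262,72,60))])):
    v,f,n=fit(c,base_poly,0,0,(.545,-.197,-.07)); print("base",nm,np.round(v[:2]*1000,1),np.degrees(v[2]),f,n)
def m3(p,roi,lo,hi):
    x0,y0,w,hh=roi; g=p["frame"][y0:y0+hh,x0:x0+w].astype(int)
    m=((g.max(2)-g.min(2)<14)&(g.mean(2)>70)&(g.mean(2)<112)).astype(np.uint8)
    c=max(cv2.findContours(m,0,1)[0],key=cv2.contourArea); o=np.zeros_like(m); cv2.fillPoly(o,[cv2.convexHull(c)],1); return o.astype(np.float32)
h.mask=m3
roi=(210,135,105,110)
print(m3(t,roi,0,0).sum())
v,f,n=fit([(t,roi)],cab_poly,0,0,(.71,.146,.24)); print("cab",np.round(v[:2]*1000,1),np.degrees(v[2]),f,n)
crop(t,(262,190),60,"pics/cab.png",5,[(q,(0,0,255)) for q,_ in cab_poly(t,*v)])
c,sn=np.cos(v[2]),np.sin(v[2])
for X in((.5945,.1200),(.5948,.1198)):
    d=np.array(X)-v[:2]; print("hole in cab",d@[c,sn],d@[-sn,c])
E
```

```text
[[ 72 117  72]
 [ 78 141  49]
 [ 96  14  89]]
base top [ 543.9 -198.3] -3.764383170275407 50.969970703125 [np.float32(1179.0)]
base scene [ 535.2 -192.3] -10.104716501210913 935.17236328125 [np.float32(962.0)]
5012.0
cab [742.4 155.1] 13.225722725600049 135.09228515625 [np.float32(5012.0)]
hole in cab -0.15204947511697298 -0.00036175122864962484
hole in cab -0.15180318981706156 -0.0006250828656542114
```

View pics/cab.png

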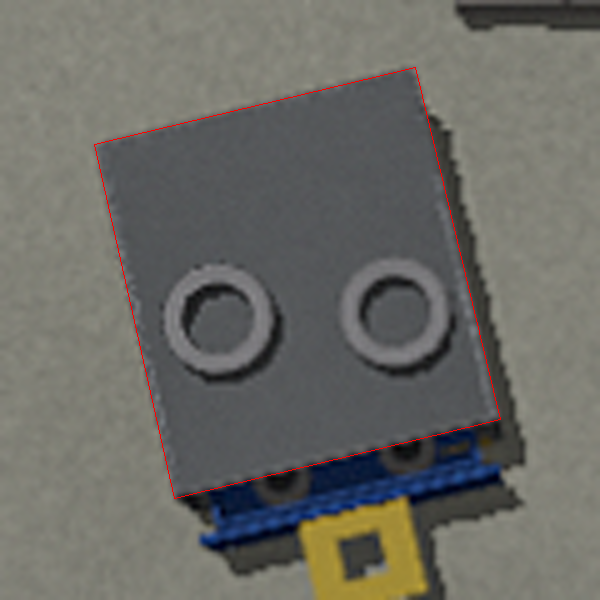

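```bash
cat >> h.py <<'E'
def goal(st,xyz,yaw,sign=None,tilt=0):
    """shift cm / turn deg to have tool x down, tool y = +-handle y"""
    Rc=R.from_rotvec(st["ee_rot"]); out=[]
    for sg in(1,-1):
        y=np.array([-np.sin(yaw),np.cos(yaw),0])*sg; x=np.array([0,0,-1.]); z=np.cross(x,y)
        G=R.from_matrix(np.c_[x,y,z]); out.append((G*Rc.inv()).as_rotvec(degrees=True))
    r=min(out,key=np.linalg.norm)
    return np.round((np.array(xyz)-st["position"])*100,2),np.round(r,2)
E
python3 - <<'E'
from cell import arm
from h import *
st=arm.observe()
print(R.from_rotvec(st["ee_rot"]).as_matrix().round(3))
print(goal(st,(.5439,-.1984,.16),np.radians(-3.9)))
print(goal(st,(.5439,-.1984,.042),np.radians(-3.9)))
E
```

```text
[[-0.     0.224 -0.975]
 [-0.    -0.975 -0.224]
 [-1.     0.     0.   ]]
(array([40.4 , 41.08, -6.68]), array([  0.  ,  -0.  , -16.83]))
(array([ 40.4 ,  41.08, -18.48]), array([  0.  ,  -0.  , -16.83]))
```

>>> servo_tool --plan '[[[2.0, 2.0, 0], [0, 0, 0]], [[5.5, 5.5, 0], [0, 0, -2]], [[9.0, 9.0, 0], [0, 0, -4]], [[12.5, 12.5, 0], [0, 0, -6]], [[16, 16, 0], [0, 0, -8]], [[19.5, 19.5, 0], [0, 0, -10]], [[23, 23, 0], [0, 0, -12]], [[26.5, 26.5, 0], [0, 0, -14]], [[30, 30, -1], [0, 0, -16]], [[33.5, 33.5, -2], [0, 0, -16.8]], [[37, 37, -3], [0, 0, -16.8]], [[39, 39.5, -4], [0, 0, -16.8]]]' --grip 1

```text
clock: 2.3
position: [0.5326, -0.2109, 0.1866]
ee_rot: [-2.19, 0.07, 2.186]
force: [0.1, -0.6, -0.6]
width: 1.0
```

```bash
python3 - <<'E'
from cell import arm
from h import *
st=arm.observe()
print(goal(st,(.5439,-.1984,.09),np.radians(-3.9)))
E
```

```text
(array([ 1.13,  1.25, -9.66]), array([-0.04,  0.1 , -0.19]))
```

>>> servo_tool --plan '[[[0.6, 0.7, -2], [0, 0, -0.2]], [[1.1, 1.25, -5], [0, 0, -0.2]], [[1.13, 1.25, -8.0], [0, 0, -0.2]], [[1.13, 1.25, -9.7], [0, 0, -0.2]], [[1.13, 1.25, -9.7], [0, 0, -0.2]], [[1.13, 1.25, -9.7], [0, 0, -0.2]]]' --grip 0.6

```text
clock: 2.9
position: [0.5441, -0.1984, 0.09]
ee_rot: [-2.188, 0.074, 2.184]
force: [0.3, 0.0, -0.4]
width: 0.606
```

```bash
python3 - <<'E'
from cell import arm
from h import *
p=arm.get_image("scene");crop(p,(262,270),60,"pics/pre.png",5)
st=arm.observe()
print(st["position"],goal(st,(.5439,-.1984,.042),np.radians(-3.9)))
E
```

```text
[ 0.54454478 -0.19866744  0.09063138] (array([-0.06,  0.03, -4.86]), array([-0.02,  0.17,  0.02]))
```

View pics/pre.png

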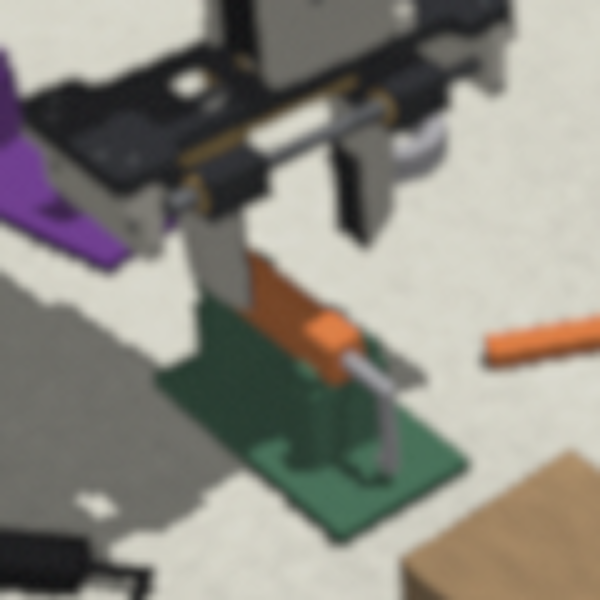

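The fingers straddle the orange handle (crop ≈(300,300)), above the green cradle. I'm descending and closing.

>>> servo_tool --plan '[[[-0.05, 0.03, -2], [0, 0, 0]], [[-0.05, 0.03, -4], [0, 0, 0]], [[-0.05, 0.03, -4.8], [0, 0, 0]], [[-0.05, 0.03, -4.8], [0, 0, 0]]]'

```text
clock: 3.35
position: [0.5439, -0.1984, 0.0427]
ee_rot: [-2.189, 0.074, 2.184]
force: [0.0, 0.4, 0.2]
width: 0.598
```

>>> servo_tool --plan '[[[0, 0, 0], [0, 0, 0]], [[0, 0, 0], [0, 0, 0]], [[0, 0, 0], [0, 0, 0]], [[0, 0, 0], [0, 0, 0]], [[0, 0, 0], [0, 0, 0]], [[0, 0, 0], [0, 0, 0]]]' --grip 0 --squeeze 15

```text
clock: 3.95
position: [0.5441, -0.1985, 0.0429]
ee_rot: [-2.189, 0.074, 2.183]
force: [-0.7, 0.1, 3.0]
width: 0.195
```

>>> servo_tool --plan '[[[0, 0, 0], [0, 0, 0]], [[0, 0, 0], [0, 0, 0]], [[0, 0, 0], [0, 0, 0]]]' --squeeze 60

```text
clock: 4.25
position: [0.5441, -0.1985, 0.0429]
ee_rot: [-2.189, 0.074, 2.183]
force: [-0.3, 0.2, 1.3]
width: 0.193
```

>>> servo_tool --plan '[[[0, 0, 0.8], [0, 0, 0]], [[0, 0, 2], [0, 0, 0]], [[0, 0, 4], [0, 0, 0]], [[0, 0, 6.5], [0, 0, 0]], [[0, 0, 9], [0, 0, 0]], [[0, 0, 10.5], [0, 0, 0]], [[0, 0, 11], [0, 0, 0]], [[0, 0, 11], [0, 0, 0]], [[0, 0, 11], [0, 0, 0]]]'

```text
clock: 5.15
position: [0.5436, -0.1984, 0.1524]
ee_rot: [-2.188, 0.074, 2.184]
force: [0.0, 0.0, -1.5]
width: 0.191
```

```bash
cat >> h.py <<'E'
def hookstate(st):
    "hook_grip pose yaw given tool; tip predicted with grasp offset 0.0189 up"
    M=R.from_rotvec(st["ee_rot"]).as_matrix(); 
    hy=M[:,1]*np.sign(M[1,1]); 
    return M,hy
def tip(st):
    M,hy=hookstate(st); up=-M[:,0]; hx=np.cross(hy,up)
    g=st["position"]+up*.0181
    return g, g+hx*.0565-up*.0415, hx
E
python3 - <<'E'
from cell import arm
from h import *
st=arm.observe(); g,t,hx=tip(st); print(st["position"],st["force"],g,t,hx)
p=arm.get_image("scene")
M,hy=hookstate(st);up=-M[:,0]
sh=[proj(p,np.array([g+hx*.0565+hx*a+hy*0+up*b for a,b in((-.005,-.045),(.007,-.045),(.007,.0035),(-.02,.0035),(-.02,-.0035),(0,-.0035),(0,-.038),(-.005,-.038))])),(255,0,255)]
Hb=hull(proj(p,np.array([g+hx*a+hy*b+up*c for a in(-.055,.035) for b in(-.009,.009) for c in(-.011,.011)])))
c=proj(p,g)[0]
crop(p,c,50,"pics/lift.png",6,[tuple(sh),(Hb,(255,0,0))])
E
```

```text
[ 0.54355594 -0.1983929   0.15239404] [ 0.0303483   0.03329925 -1.46017127] [ 0.54352155 -0.19840287  0.17049401] [ 0.5999678  -0.20224729  0.12909906] [ 0.99765298 -0.0684476   0.00185795]
```

View pics/lift.png

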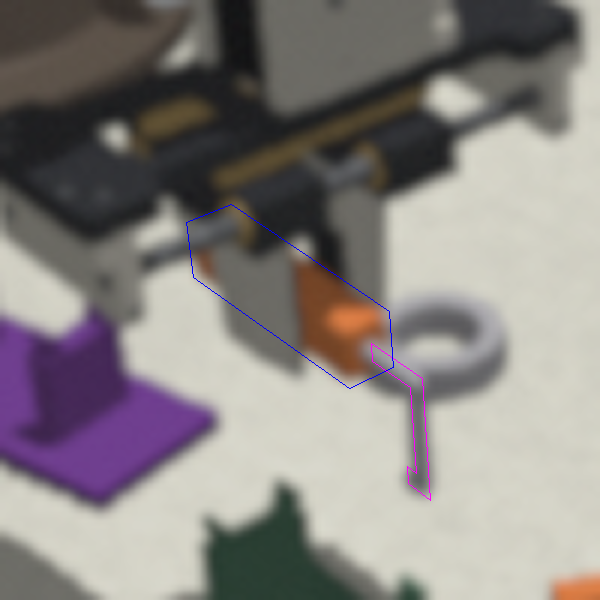

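```bash
cat >> h.py <<'E'
HOLE=np.array([.5947,.1199]); YAW=np.radians(13.3)
def togo(st,tipxyz,yaw,off=.0181):
    c,s=np.cos(yaw),np.sin(yaw)
    tcp=np.array([tipxyz[0]-.0565*c,tipxyz[1]-.0565*s,tipxyz[2]+.0415-off])
    return goal(st,tcp,yaw)
E
python3 - <<'E'
from cell import arm
from h import *
st=arm.observe()
u=np.array([np.cos(YAW),np.sin(YAW)])
print(togo(st,[*(HOLE-.001*u),.10],YAW), u)
E
```

```text
(array([-0.46, 30.5 , -2.87]), array([-0.05,  0.07, 17.22])) [0.97317887 0.23004974]
```

>>> servo_tool --plan '[[[0, 1.5, 0], [0, 0, 1]], [[0, 4, 0], [0, 0, 3]], [[0, 7, 0], [0, 0, 5]], [[-0.2, 10, 0], [0, 0, 7]], [[-0.2, 13, 0], [0, 0, 9]], [[-0.3, 16, 0], [0, 0, 11]], [[-0.4, 19, 0], [0, 0, 13]], [[-0.4, 22, 0], [0, 0, 15]], [[-0.46, 25, 0], [0, 0, 16.5]], [[-0.46, 28, -0.5], [0, 0, 17.2]], [[-0.46, 29.8, -1], [0, 0, 17.2]], [[-0.46, 30.5, -1.5], [0, 0, 17.2]]]'

```text
clock: 6.4
position: [0.5376, 0.1103, 0.1363]
ee_rot: [2.097, 0.252, -2.097]
force: [-0.4, 0.4, -1.5]
width: 0.19
```

>>> servo_tool --plan '[[[0, 0, 0], [0, 0, 0]], [[0, 0, 0], [0, 0, 0]]]'

```text
clock: 6.6
position: [0.5371, 0.11, 0.1359]
ee_rot: [2.095, 0.252, -2.098]
force: [0.3, 0.5, -0.9]
width: 0.189
```

```bash
cat >> h.py <<'E'
def shankpoly(p,st):
    g,t,hx=tip(st);M,hy=hookstate(st);up=-M[:,0]
    return proj(p,np.array([t+hx*a+up*(b+.0415) for a,b in((-.005,-.045),(.007,-.045),(.007,.0035),(-.02,.0035),(-.02,-.0035),(0,-.0035),(0,-.038),(-.005,-.038))]))
E
cat > look.py <<'E'
from cell import arm
from h import *
import sys
st=arm.observe(); g,t,hx=tip(st)
u=np.array([np.cos(YAW),np.sin(YAW)]); d=t[:2]-HOLE
print("tip rel hole: along",d@u*1000,"lat",(d@[-u[1],u[0]])*1000,"z",t[2],"hx",hx,"F",st["force"],st["position"])
ims=[]
for n in("scene","top"):
    p=arm.get_image(n); c=proj(p,[[*HOLE,.08]])[0]
    crop(p,c+np.array([0,0]),35,"pics/tmp.png",8,[(shankpoly(p,st),(255,0,255))]+([(q,(0,0,255)) for q,_ in tab_poly(p,*HOLE,YAW)] if len(sys.argv)<3 else []))
    ims.append(cv2.resize(cv2.imread("pics/tmp.png"),(400,400)))
cv2.imwrite("pics/"+sys.argv[1],np.hstack(ims))
E
python3 look.py above.png
```

```text
tip rel hole: along -1.9022384355464257 lat 3.906870483527009 z 0.11241796244625007 hx [ 9.72055821e-01  2.34748078e-01 -9.06183009e-04] F [ 0.30153216  0.54348403 -0.87558068] [0.5370613  0.10995716 0.1358691 ]
```

View pics/above.png

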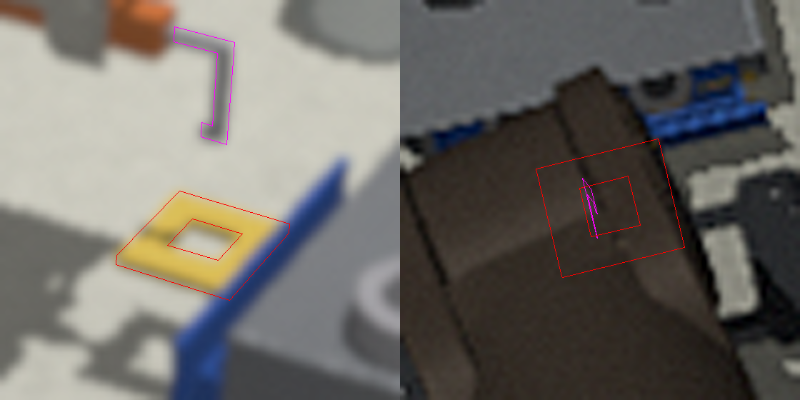

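```bash
python3 - <<'E'
from cell import arm
from h import *
st=arm.observe()
u=np.array([np.cos(YAW),np.sin(YAW)])
print(togo(st,[*(HOLE-.001*u),.075],YAW),togo(st,[*(HOLE-.001*u),.045],YAW))
E
```

```text
(array([ 0.11, -0.24, -3.79]), array([-0.1 , -0.02, -0.17])) (array([ 0.11, -0.24, -6.79]), array([-0.1 , -0.02, -0.17]))
```

>>> servo_tool --plan '[[[0.1, -0.2, -1], [0, 0, 0]], [[0.11, -0.24, -2.5], [0, 0, -0.2]], [[0.11, -0.24, -3], [0, 0, -0.2]], [[0.11, -0.24, -3], [0, 0, -0.2]], [[0.11, -0.24, -3], [0, 0, -0.2]], [[0.11, -0.24, -3], [0, 0, -0.2]]]'

```text
clock: 7.3
position: [0.5392, 0.1067, 0.1068]
ee_rot: [2.1, 0.246, -2.099]
force: [0.1, 0.5, -0.8]
width: 0.194
```

```bash
python3 look.py above2.png;  python3 - <<'E'
from cell import arm
from h import *
st=arm.observe()
u=np.array([np.cos(YAW),np.sin(YAW)])
print(togo(st,[*(HOLE-.001*u),.045],YAW))
E
```

```text
tip rel hole: along -0.534705973661553 lat -0.042308667136098224 z 0.08350087722332722 hx [0.97329417 0.22955924 0.00101077] F [ 0.05488318  0.53481369 -0.84918245] [0.53918472 0.10672006 0.10684372]
(array([-0.04, -0.01, -3.84]), array([-0.11,  0.03,  0.02]))
```

View pics/above2.png

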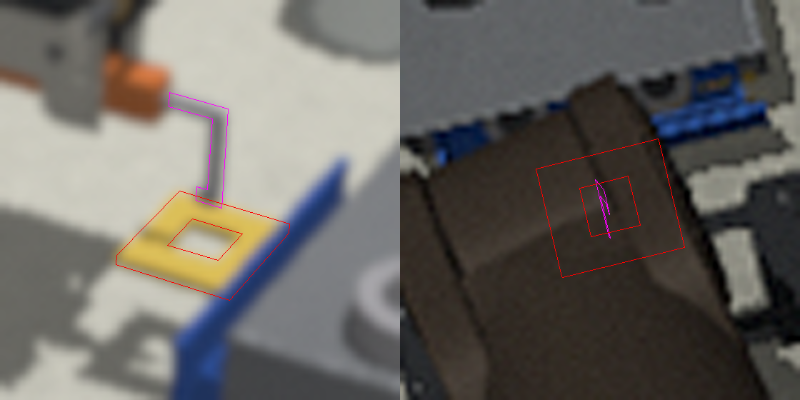

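The hook tip (scene half ≈(208,200)) sits over the hole at ≈(205,238), and the model overlay agrees with it. Lowering in steps and watching the force.

>>> servo_tool --plan '[[[-0.04, 0, -0.5], [0, 0, 0]], [[-0.04, 0, -1], [0, 0, 0]], [[-0.04, 0, -1.5], [0, 0, 0]], [[-0.04, 0, -2], [0, 0, 0]], [[-0.04, 0, -2.2], [0, 0, 0]], [[-0.04, 0, -2.2], [0, 0, 0]]]'

```text
clock: 8.0
position: [0.5384, 0.1067, 0.0843]
ee_rot: [2.099, 0.246, -2.099]
force: [0.6, -0.2, -1.8]
width: 0.19
```

```bash
python3 look.py in1.png
```

```text
tip rel hole: along -1.2756389675861706 lat 0.1342377599113951 z 0.060956870473455674 hx [9.73253428e-01 2.29734041e-01 1.87134234e-04] F [ 0.5752017  -0.18613136 -1.80285983] [0.53844405 0.10671621 0.08434626]
```

View pics/in1.png

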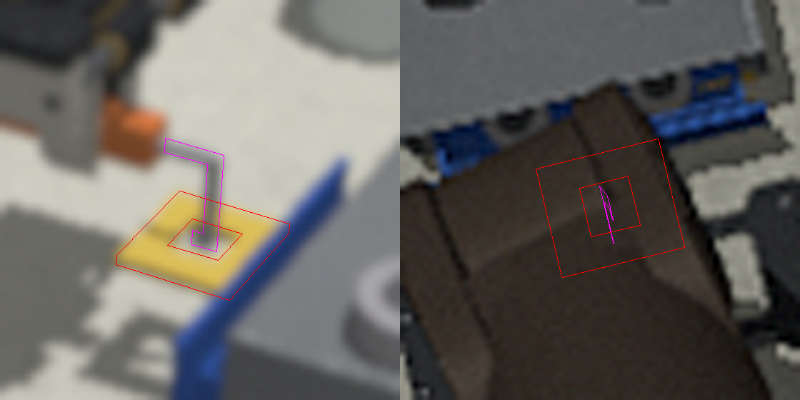

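The tip is inside the hole (scene half ≈(203,240)) with no contact force. I'm lowering another 16 mm.

>>> servo_tool --plan '[[[0, 0, -0.5], [0, 0, 0]], [[0, 0, -1], [0, 0, 0]], [[0, 0, -1.5], [0, 0, 0]], [[0, 0, -1.6], [0, 0, 0]], [[0, 0, -1.6], [0, 0, 0]]]'

```text
clock: 8.6
position: [0.5385, 0.1068, 0.0685]
ee_rot: [2.1, 0.246, -2.099]
force: [-0.1, 0.2, -1.6]
width: 0.189
```

>>> servo_tool --plan '[[[-0.2, -0.05, 0], [0, 0, 0]], [[-0.39, -0.09, 0], [0, 0, 0]], [[-0.58, -0.14, 0], [0, 0, 0]], [[-0.78, -0.18, 0], [0, 0, 0]], [[-0.97, -0.23, 0], [0, 0, 0]], [[-1.17, -0.28, 0], [0, 0, 0]], [[-1.36, -0.32, 0], [0, 0, 0]], [[-1.56, -0.37, 0], [0, 0, 0]]]'

```text
clock: 9.4
position: [0.5236, 0.1033, 0.0687]
ee_rot: [2.101, 0.247, -2.098]
force: [3.7, 0.9, -2.9]
width: 0.194
```

```bash
python3 look.py pull1.png
```

```text
tip rel hole: along -16.455553942837028 lat 0.18854174784239708 z 0.045392547849689394 hx [0.97326019 0.22969749 0.00191311] F [ 3.73027342  0.90877711 -2.91144394] [0.52362009 0.10326551 0.06868437]
```

View pics/pull1.png

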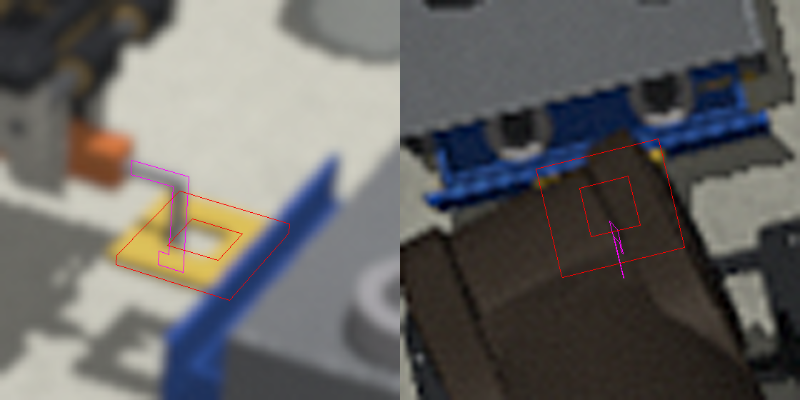

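>>> servo_tool --plan '[[[-0.19, -0.05, 0], [0, 0, 0]], [[-0.39, -0.09, 0], [0, 0, 0]], [[-0.63, -0.15, 0], [0, 0, 0]], [[-0.88, -0.21, 0], [0, 0, 0]], [[-1.12, -0.26, 0], [0, 0, 0]], [[-1.36, -0.32, 0], [0, 0, 0]], [[-1.61, -0.38, 0], [0, 0, 0]], [[-1.85, -0.44, 0], [0, 0, 0]], [[-2.09, -0.49, 0], [0, 0, 0]], [[-2.34, -0.55, 0], [0, 0, 0]], [[-2.53, -0.6, 0], [0, 0, 0]], [[-2.63, -0.62, 0], [0, 0, 0]]]'

```text
clock: 10.7
position: [0.4963, 0.0968, 0.0685]
ee_rot: [2.099, 0.246, -2.099]
force: [2.5, 1.4, -3.4]
width: 0.191
```

```bash
python3 look.py pull2.png
```

```text
tip rel hole: along -44.55055253650955 lat 0.1664828337483588 z 0.045151515729586714 hx [9.73250657e-01 2.29745606e-01 3.40327103e-04] F [ 2.49629269  1.37960065 -3.43661897] [0.49631922 0.0967901  0.06853225]
```

View pics/pull2.png

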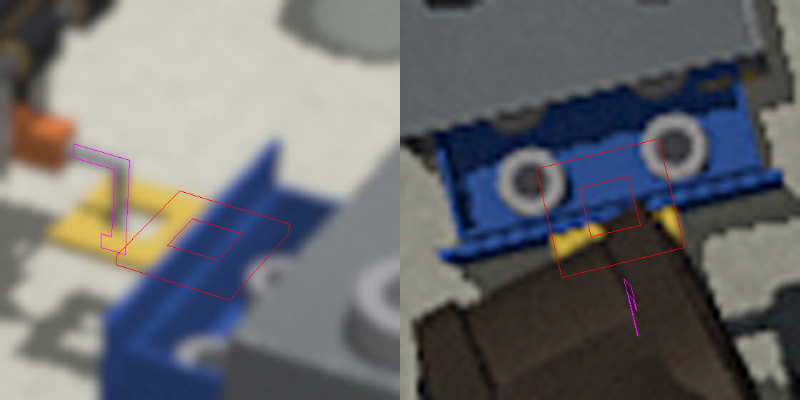

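>>> servo_tool --plan '[[[-0.19, -0.05, 0], [0, 0, 0]], [[-0.39, -0.09, 0], [0, 0, 0]], [[-0.58, -0.14, 0], [0, 0, 0]], [[-0.78, -0.18, 0], [0, 0, 0]], [[-0.97, -0.23, 0], [0, 0, 0]], [[-1.17, -0.28, 0], [0, 0, 0]], [[-1.36, -0.32, 0], [0, 0, 0]], [[-1.56, -0.37, 0], [0, 0, 0]], [[-1.75, -0.41, 0], [0, 0, 0]], [[-1.85, -0.44, 0], [0, 0, 0]], [[-1.95, -0.46, 0], [0, 0, 0]]]'

```text
clock: 11.9
position: [0.4766, 0.0921, 0.0685]
ee_rot: [2.099, 0.246, -2.1]
force: [3.0, 1.3, -3.4]
width: 0.195
```

>>> servo_tool --plan '[[[-0.1, -0.023, 0], [0, 0, 0]], [[-0.19, -0.046, 0], [0, 0, 0]], [[-0.29, -0.07, 0], [0, 0, 0]]]'

```text
clock: 12.2
position: [0.4737, 0.0914, 0.0685]
ee_rot: [2.099, 0.246, -2.099]
force: [2.9, 0.3, -2.7]
width: 0.188
```

>>> servo_tool --plan '[[[-0.1, -0.023, 0], [0, 0, 0]], [[-0.19, -0.046, 0], [0, 0, 0]], [[-0.24, -0.058, 0], [0, 0, 0]]]'

```text
clock: 12.5
position: [0.4711, 0.0908, 0.0685]
ee_rot: [2.099, 0.246, -2.1]
force: [4.1, 1.3, -3.1]
width: 0.192
```

>>> servo_tool --plan '[[[-0.1, -0.023, 0], [0, 0, 0]], [[-0.19, -0.046, 0], [0, 0, 0]], [[-0.24, -0.058, 0], [0, 0, 0]]]'

```text
clock: 12.8
position: [0.4685, 0.0902, 0.0685]
ee_rot: [2.099, 0.246, -2.1]
force: [3.1, 0.9, -2.6]
width: 0.191
```

>>> servo_tool --plan '[[[-0.1, -0.023, 0], [0, 0, 0]], [[-0.19, -0.046, 0], [0, 0, 0]], [[-0.24, -0.058, 0], [0, 0, 0]]]'

```text
clock: 13.1
position: [0.466, 0.0895, 0.0685]
ee_rot: [2.099, 0.246, -2.1]
force: [3.8, 0.6, -3.0]
width: 0.191
```

>>> servo_tool --plan '[[[-0.1, -0.023, 0], [0, 0, 0]], [[-0.19, -0.046, 0], [0, 0, 0]], [[-0.24, -0.058, 0], [0, 0, 0]]]'

```text
clock: 13.4
position: [0.4634, 0.0889, 0.0685]
ee_rot: [2.098, 0.246, -2.1]
force: [2.7, 1.1, -3.5]
width: 0.194
```

>>> servo_tool --plan '[[[-0.1, -0.023, 0], [0, 0, 0]], [[-0.19, -0.046, 0], [0, 0, 0]], [[-0.24, -0.058, 0], [0, 0, 0]]]'

```text
clock: 13.7
position: [0.4608, 0.0883, 0.0684]
ee_rot: [2.098, 0.246, -2.1]
force: [2.8, 1.3, -2.9]
width: 0.193
```

>>> servo_tool --plan '[[[-0.1, -0.023, 0], [0, 0, 0]], [[-0.19, -0.046, 0], [0, 0, 0]], [[-0.24, -0.058, 0], [0, 0, 0]]]'

```text
clock: 14.0
position: [0.4583, 0.0877, 0.0684]
ee_rot: [2.098, 0.246, -2.1]
force: [2.8, 0.7, -2.9]
width: 0.19
```

>>> servo_tool --plan '[[[-0.1, -0.023, 0], [0, 0, 0]], [[-0.19, -0.046, 0], [0, 0, 0]], [[-0.24, -0.058, 0], [0, 0, 0]]]'

```text
clock: 14.3
position: [0.4557, 0.087, 0.0684]
ee_rot: [2.098, 0.246, -2.1]
force: [3.0, 0.7, -3.4]
width: 0.191
```

>>> servo_tool --plan '[[[-0.1, -0.023, 0], [0, 0, 0]], [[-0.19, -0.046, 0], [0, 0, 0]], [[-0.24, -0.058, 0], [0, 0, 0]]]'

```text
clock: 14.6
position: [0.4532, 0.0864, 0.0684]
ee_rot: [2.098, 0.246, -2.101]
force: [3.2, 0.3, -2.6]
width: 0.192
```

>>> servo_tool --plan '[[[-0.1, -0.023, 0], [0, 0, 0]], [[-0.19, -0.046, 0], [0, 0, 0]], [[-0.24, -0.058, 0], [0, 0, 0]]]'

```text
clock: 14.9
position: [0.452, 0.0863, 0.0687]
ee_rot: [2.101, 0.247, -2.098]
force: [7.6, 1.7, -5.8]
width: 0.191
```

>>> servo_tool --plan '[[[-0.15, -0.035, 0], [0, 0, 0]], [[-0.2, -0.047, 0], [0, 0, 0]], [[-0.2, -0.047, 0], [0, 0, 0]]]'

```text
clock: 15.2
position: [0.4518, 0.0863, 0.0691]
ee_rot: [2.105, 0.248, -2.095]
force: [9.2, 1.5, -7.7]
width: 0.195
```

>>> servo_tool --plan '[[[-0.25, -0.058, -0.05], [0, 0, 0]], [[-0.3, -0.07, -0.05], [0, 0, 0]], [[-0.3, -0.07, -0.05], [0, 0, 0]]]'

```text
clock: 15.5
position: [0.4514, 0.0863, 0.0692]
ee_rot: [2.11, 0.249, -2.09]
force: [9.9, 2.0, -8.4]
width: 0.193
```

```bash
python3 - <<'E'
from cell import arm
from h import *
st=arm.observe(); print(st["position"],st["force"],st["ft_torque"],tip(st))
p=arm.get_image("scene"); g,t,hx=tip(st)
crop(p,proj(p,[t])[0],40,"pics/stop.png",8,[(shankpoly(p,st),(255,0,255))])
E
```

```text
[0.45137237 0.08632923 0.06919054] [ 9.87768445  2.01011387 -8.38372218] [ 0.48549505 -2.12160778 -0.00801671] (array([0.45121163, 0.0862383 , 0.0872896 ]), array([0.50656879, 0.09941576, 0.04634525]), array([0.97325005, 0.22953948, 0.00979639]))
```

View pics/stop.png

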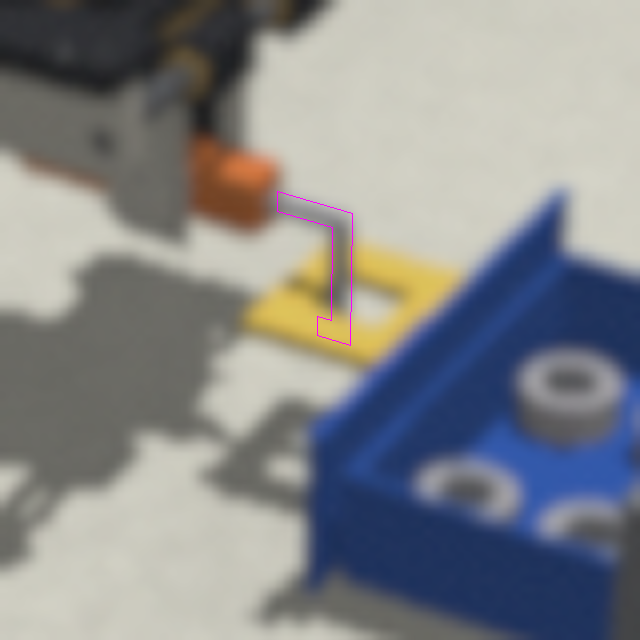

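>>> servo_tool --plan '[[[-0.25, -0.06, -0.1], [-0.15, 0.6, 0]], [[-0.25, -0.06, -0.15], [-0.25, 1.0, 0]], [[-0.25, -0.06, -0.15], [-0.25, 1.0, 0]]]'

```text
clock: 15.85
position: [0.4514, 0.0864, 0.0683]
ee_rot: [2.096, 0.247, -2.104]
force: [8.7, 2.1, -5.0]
width: 0.188
```

```bash
cat > ob.py <<'E'
from cell import arm
from h import *
st=arm.observe(); g,t,hx=tip(st); u=np.array([np.cos(YAW),np.sin(YAW)])
print(st["clock"],"pos",st["position"].round(4),"F",st["force"].round(1),"pull",(st["force"][:2]@u).round(1),"T",st["ft_torque"].round(2),"along",((t[:2]-HOLE)@u*1000).round(2),"lat",((t[:2]-HOLE)@[-u[1],u[0]]*1000).round(2),"tipz",t[2].round(4),"hxz",hx[2].round(4))
E
python3 ob.py
```

```text
15.85 pos [0.4514 0.0864 0.0683] F [ 8.7  2.1 -5. ] pull 8.9 T [ 0.43 -1.99 -0.  ] along -90.74 lat 0.4 tipz 0.0446 hxz -0.0039
```

>>> servo_tool --plan '[[[-0.3, -0.07, -0.05], [-0.1, 0.3, 0]], [[-0.39, -0.09, -0.05], [-0.1, 0.4, 0]], [[-0.39, -0.09, -0.05], [-0.1, 0.4, 0]]]'

```text
clock: 16.15
position: [0.4509, 0.0864, 0.0686]
ee_rot: [2.095, 0.247, -2.106]
force: [11.5, 4.0, -5.7]
width: 0.191
```

```bash
python3 ob.py
```

```text
16.15 pos [0.4509 0.0864 0.0686] F [11.5  4.  -5.7] pull 12.1 T [ 0.53 -2.53  0.01] along -91.3 lat 0.53 tipz 0.045 hxz -0.0047
```

>>> servo_tool --plan '[[[-0.45, -0.14, -0.05], [-0.1, 0.4, 0]], [[-0.5, -0.16, -0.05], [-0.1, 0.4, 0]], [[-0.5, -0.16, -0.05], [-0.1, 0.4, 0]]]'

```text
clock: 16.45
position: [0.4503, 0.0862, 0.0692]
ee_rot: [2.097, 0.248, -2.105]
force: [14.8, 3.7, -8.8]
width: 0.19
```

```bash
python3 ob.py
```

```text
16.45 pos [0.4503 0.0862 0.0692] F [14.8  3.7 -8.8] pull 15.3 T [ 0.67 -3.06 -0.01] along -91.89 lat 0.42 tipz 0.0457 hxz -0.0034
```

>>> servo_tool --plan '[[[-0.44, -0.14, -0.13], [-0.1, 0.4, 0]], [[-0.44, -0.14, -0.13], [-0.1, 0.4, 0]], [[-0.44, -0.14, -0.13], [-0.1, 0.4, 0]], [[-0.44, -0.14, -0.13], [-0.1, 0.4, 0]], [[-0.44, -0.14, -0.13], [-0.1, 0.4, 0]], [[-0.44, -0.14, -0.13], [-0.1, 0.4, 0]]]'

```text
clock: 17.05
position: [0.4503, 0.0861, 0.069]
ee_rot: [2.098, 0.249, -2.105]
force: [13.8, 4.0, -8.9]
width: 0.192
```

```bash
python3 ob.py
```

```text
17.05 pos [0.4503 0.0861 0.069 ] F [13.8  4.  -8.9] pull 14.4 T [ 0.67 -3.07 -0.02] along -91.9 lat 0.32 tipz 0.0455 hxz -0.0023
```

>>> servo_tool --plan '[[[-0.47, -0.14, -0.12], [-0.1, 0.4, 0]], [[-0.47, -0.14, -0.12], [-0.1, 0.4, 0]], [[-0.47, -0.14, -0.12], [-0.1, 0.4, 0]], [[-0.47, -0.14, -0.12], [-0.1, 0.4, 0]], [[-0.47, -0.14, -0.12], [-0.1, 0.4, 0]], [[-0.47, -0.14, -0.12], [-0.1, 0.4, 0]], [[-0.47, -0.14, -0.12], [-0.1, 0.4, 0]], [[-0.47, -0.14, -0.12], [-0.1, 0.4, 0]]]'

```text
clock: 17.85
position: [0.4502, 0.086, 0.069]
ee_rot: [2.101, 0.249, -2.104]
force: [15.0, 3.3, -7.1]
width: 0.189
```

```bash
python3 ob.py
```

```text
17.85 pos [0.4502 0.086  0.069 ] F [15.   3.3 -7.1] pull 15.4 T [ 0.77 -3.17 -0.02] along -91.93 lat 0.33 tipz 0.0455 hxz -0.0007
```

>>> servo_tool --plan '[[[-0.51, -0.14, -0.12], [-0.1, 0.4, 0]], [[-0.51, -0.14, -0.12], [-0.1, 0.4, 0]], [[-0.51, -0.14, -0.12], [-0.1, 0.4, 0]], [[-0.51, -0.14, -0.12], [-0.1, 0.4, 0]], [[-0.51, -0.14, -0.12], [-0.1, 0.4, 0]], [[-0.51, -0.14, -0.12], [-0.1, 0.4, 0]], [[-0.51, -0.14, -0.12], [-0.1, 0.4, 0]], [[-0.51, -0.14, -0.12], [-0.1, 0.4, 0]], [[-0.51, -0.14, -0.12], [-0.1, 0.4, 0]], [[-0.51, -0.14, -0.12], [-0.1, 0.4, 0]], [[-0.51, -0.14, -0.12], [-0.1, 0.4, 0]], [[-0.51, -0.14, -0.12], [-0.1, 0.4, 0]]]'

```text
clock: 19.05
position: [0.4499, 0.0861, 0.0689]
ee_rot: [2.103, 0.25, -2.102]
force: [15.2, 3.8, -8.6]
width: 0.194
```

```bash
python3 ob.py
```

```text
19.05 pos [0.4499 0.0861 0.0689] F [15.2  3.8 -8.6] pull 15.7 T [ 0.72 -3.34  0.02] along -92.11 lat 0.46 tipz 0.0456 hxz 0.0013
```

>>> servo_tool --plan '[[[-0.4, -0.1, -0.1], [-0.1, 0.3, 0]], [[-0.3, -0.07, -0.08], [0, 0.2, 0]], [[-0.2, -0.05, -0.05], [0, 0.1, 0]], [[-0.1, -0.02, -0.04], [0, 0, 0]], [[0, 0, -0.04], [0, 0, 0]], [[0.1, 0.02, -0.04], [0, 0, 0]], [[0.15, 0.04, -0.04], [0, 0, 0]]]'

```text
clock: 19.75
position: [0.4524, 0.0866, 0.0687]
ee_rot: [2.105, 0.25, -2.101]
force: [5.7, 1.3, -4.7]
width: 0.194
```

```bash
python3 ob.py
```

```text
19.75 pos [0.4524 0.0866 0.0687] F [ 5.7  1.3 -4.7] pull 5.8 T [ 0.16 -1.13 -0.06] along -89.55 lat 0.4 tipz 0.0455 hxz 0.0029
```

>>> servo_tool --plan '[[[0.08, 0.02, -0.02], [0, 0.1, 0]], [[0.15, 0.035, -0.02], [0, 0.1, 0]], [[0.2, 0.045, -0.02], [0, 0.1, 0]], [[0.2, 0.045, -0.02], [0, 0.1, 0]]]'

```text
clock: 20.15
position: [0.4537, 0.0868, 0.0684]
ee_rot: [2.102, 0.25, -2.104]
force: [0.5, -0.2, -2.0]
width: 0.188
```

```bash
python3 ob.py
```

```text
20.15 pos [0.4537 0.0868 0.0684] F [ 0.5 -0.2 -2. ] pull 0.4 T [-0.04 -0.   -0.02] along -88.3 lat 0.28 tipz 0.045 hxz -0.0
```

>>> servo_tool --plan '[[[0.19, 0.045, 0], [0, 0, 0]], [[0.39, 0.09, 0], [0, 0, 0]], [[0.58, 0.138, 0], [0, 0, 0]], [[0.78, 0.184, 0], [0, 0, 0]], [[0.97, 0.23, 0], [0, 0, 0]], [[0.97, 0.23, 0], [0, 0, 0]], [[0.97, 0.23, 0], [0, 0, 0]]]'

```text
clock: 20.85
position: [0.4634, 0.0891, 0.0683]
ee_rot: [2.102, 0.25, -2.104]
force: [-0.1, 0.5, -2.3]
width: 0.19
```

```bash
python3 ob.py; python3 - <<'E'
from cell import arm
from h import *
st=arm.observe()
u=np.array([np.cos(YAW),np.sin(YAW)]); H=HOLE-.0768*u
ims=[]
for n in("scene","top"):
    p=arm.get_image(n); g,t,hx=tip(st)
    crop(p,proj(p,[t])[0],35,"pics/tmp.png",8,[(shankpoly(p,st),(255,0,255))]+[(q,(0,0,255)) for q,_ in tab_poly(p,*H,YAW)])
    ims.append(cv2.resize(cv2.imread("pics/tmp.png"),(400,400)))
cv2.imwrite("pics/unh.png",np.hstack(ims))
E
```

```text
20.85 pos [0.4634 0.0891 0.0683] F [-0.1  0.5 -2.3] pull -0.0 T [-0.01 -0.01 -0.02] along -78.37 lat 0.32 tipz 0.0449 hxz -0.0002
```

View pics/unh.png

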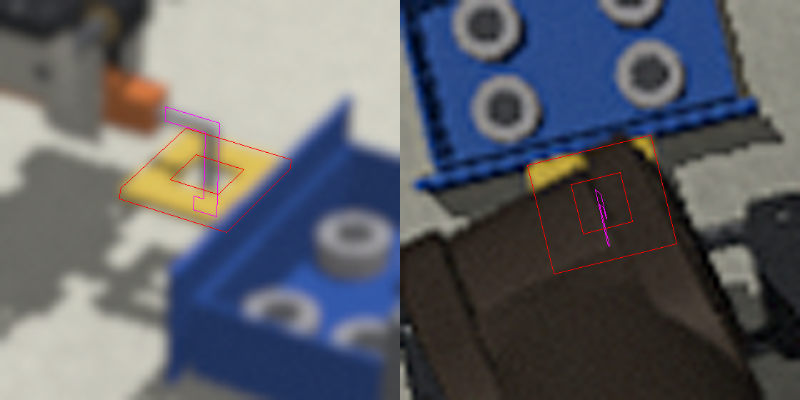

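The hook is centred in the hole (scene half ≈(207,185)), clear of its edges, with no force. Lifting.

>>> servo_tool --plan '[[[0, 0, 0.4], [0, 0, 0]], [[0, 0, 0.8], [0, 0, 0]], [[0, 0, 1.2], [0, 0, 0]], [[0, 0, 1.2], [0, 0, 0]]]'

```text
clock: 21.35
position: [0.4637, 0.0893, 0.081]
ee_rot: [2.103, 0.25, -2.103]
force: [-0.9, -0.1, -0.9]
width: 0.195
```

```bash
python3 ob.py
```

```text
21.35 pos [0.4637 0.0893 0.081 ] F [-0.9 -0.1 -0.9] pull -0.9 T [ 0.07 -0.01  0.01] along -77.97 lat 0.33 tipz 0.0577 hxz 0.001
```

>>> servo_tool --plan '[[[0, 0, 0.5], [0, 0, 0]], [[0, 0, 1.2], [0, 0, 0]], [[0, 0, 2.2], [0, 0, 0]], [[0, 0, 3.5], [0, 0, 0]], [[0, 0, 5], [0, 0, 0]], [[0, 0, 6.5], [0, 0, 0]], [[0, 0, 7.2], [0, 0, 0]], [[0, 0, 7.2], [0, 0, 0]]]'

```text
clock: 22.15
position: [0.4645, 0.0894, 0.1543]
ee_rot: [2.106, 0.25, -2.101]
force: [0.7, 0.3, -0.7]
width: 0.191
```

```bash
python3 ob.py; python3 - <<'E'
from cell import arm
from h import *
st=arm.observe()
g,t,hx=tip(st);M,hy=hookstate(st);up=-M[:,0]
p=arm.get_image("scene")
Hb=hull(proj(p,np.array([g+hx*a+hy*b+up*c for a in(-.055,.035) for b in(-.009,.009) for c in(-.011,.011)])))
crop(p,proj(p,[g])[0],60,"pics/l2.png",6,[(shankpoly(p,st),(255,0,255)),(Hb,(255,0,0))])
print(goal(st,(.5441,-.1985,.1524),np.radians(-3.9)))
E
```

```text
22.15 pos [0.4645 0.0894 0.1543] F [ 0.7  0.3 -0.7] pull 0.7 T [ 0.02 -0.04 -0.02] along -77.18 lat 0.32 tipz 0.1311 hxz 0.0034
(array([  7.96, -28.79,  -0.19]), array([ -0.43,   0.16, -17.05]))
```

View pics/l2.png

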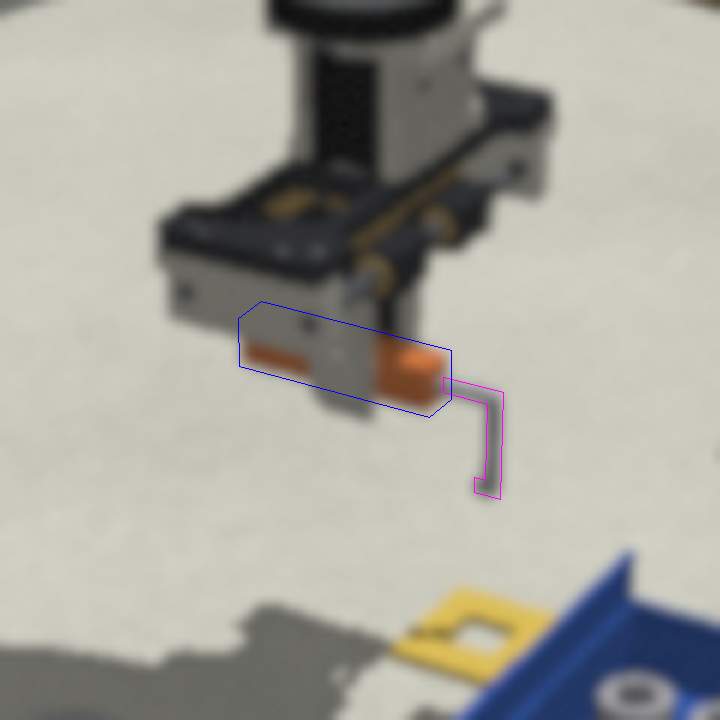

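>>> servo_tool --plan '[[[0.5, -1.5, 0], [0, 0, -1]], [[1.3, -4, 0], [0, 0, -3]], [[2.1, -7, 0], [0, 0, -5]], [[2.9, -10, 0], [-0.1, 0, -7]], [[3.7, -13, 0], [-0.2, 0, -9]], [[4.5, -16, 0], [-0.3, 0.1, -11]], [[5.3, -19, 0], [-0.4, 0.1, -13]], [[6.1, -22, 0], [-0.4, 0.15, -15]], [[6.9, -25, 0], [-0.4, 0.15, -16.5]], [[7.5, -27.3, 0], [-0.4, 0.15, -17]], [[7.9, -28.5, 0], [-0.4, 0.15, -17]], [[7.96, -28.8, 0], [-0.4, 0.15, -17]]]'

```text
clock: 23.4
position: [0.5432, -0.2007, 0.1526]
ee_rot: [-2.183, 0.076, 2.188]
force: [0.7, 0.0, -1.9]
width: 0.19
```

>>> servo_tool --plan '[[[0, 0, 0], [0, 0, 0]], [[0, 0, 0], [0, 0, 0]]]'

```text
clock: 23.6
position: [0.5428, -0.1995, 0.1523]
ee_rot: [-2.183, 0.074, 2.19]
force: [0.7, -0.2, -2.3]
width: 0.196
```

```bash
python3 - <<'E'
from cell import arm
from h import *
st=arm.observe()
print(st["position"],goal(st,(.5441,-.1985,.085),np.radians(-3.9)))
E
```

```text
[ 0.54279504 -0.19953357  0.15227894] (array([ 0.13,  0.1 , -6.73]), array([-0.06, -0.18,  0.02]))
```

>>> servo_tool --plan '[[[0.13, 0.1, -1], [0, -0.2, 0]], [[0.13, 0.1, -3], [0, -0.2, 0]], [[0.13, 0.1, -5], [0, -0.2, 0]], [[0.13, 0.1, -6.5], [0, -0.2, 0]], [[0.13, 0.1, -6.7], [0, -0.2, 0]], [[0.13, 0.1, -6.7], [0, -0.2, 0]]]'

```text
clock: 24.2
position: [0.5438, -0.1977, 0.0849]
ee_rot: [-2.186, 0.072, 2.187]
force: [-0.1, -0.2, 0.2]
width: 0.192
```

```bash
python3 - <<'E'
from cell import arm
from h import *
st=arm.observe()
print(st["position"],goal(st,(.5441,-.1985,.0429),np.radians(-3.9)))
p=arm.get_image("scene")
g,t,hx=tip(st)
crop(p,proj(p,[g])[0],50,"pics/l3.png",7,[(shankpoly(p,st),(255,0,255))])
E
```

```text
[ 0.5438441  -0.19765372  0.08486262] (array([ 0.03, -0.08, -4.2 ]), array([-0.09, -0.03, -0.04]))
```

View pics/l3.png

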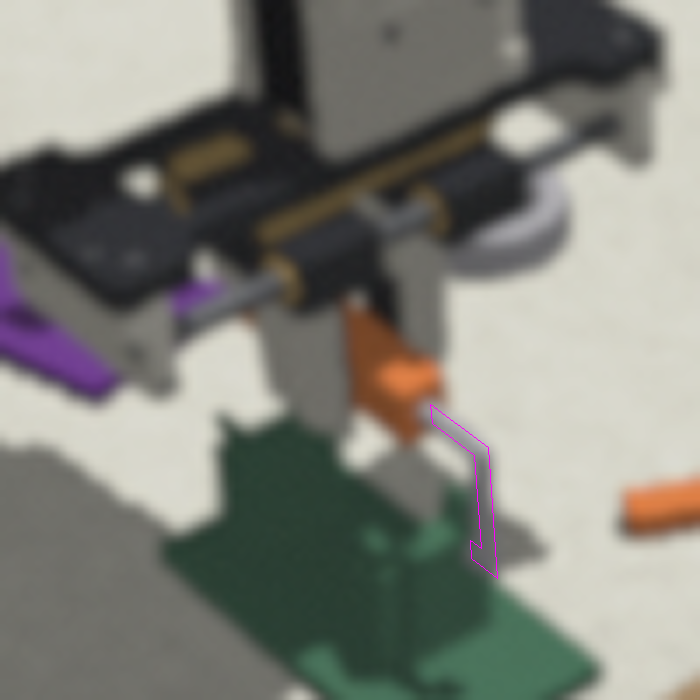

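>>> servo_tool --plan '[[[0.03, -0.08, -0.8], [-0.1, 0, 0]], [[0.03, -0.08, -1.6], [-0.1, 0, 0]], [[0.03, -0.08, -2.4], [-0.1, 0, 0]], [[0.03, -0.08, -3.2], [-0.1, 0, 0]], [[0.03, -0.08, -3.7], [-0.1, 0, 0]], [[0.03, -0.08, -3.7], [-0.1, 0, 0]]]'

```text
clock: 24.85
position: [0.5441, -0.1986, 0.0476]
ee_rot: [-2.186, 0.074, 2.188]
force: [0.1, -0.1, -1.6]
width: 0.191
```

```bash
python3 - <<'E'
from cell import arm
from h import *
st=arm.observe()
print(st["position"],goal(st,(.5441,-.1985,.0429),np.radians(-3.9)))
E
```

```text
[ 0.54406022 -0.19862601  0.04756442] (array([ 0.  ,  0.01, -0.47]), array([ 0.  , -0.05, -0.03]))
```

>>> servo_tool --plan '[[[0, 0, -0.25], [0, 0, 0]], [[0, 0, -0.4], [0, 0, 0]], [[0, 0, -0.45], [0, 0, 0]], [[0, 0, -0.45], [0, 0, 0]]]'

```text
clock: 25.25
position: [0.5442, -0.1986, 0.0432]
ee_rot: [-2.186, 0.074, 2.188]
force: [0.3, 0.1, -1.1]
width: 0.191
```

>>> servo_tool --plan '[[[0, 0, -0.05], [0, 0, 0]], [[0, 0, -0.08], [0, 0, 0]], [[0, 0, -0.08], [0, 0, 0]]]'

```text
clock: 25.55
position: [0.5442, -0.1987, 0.0429]
ee_rot: [-2.187, 0.074, 2.187]
force: [-2.8, 0.5, 5.3]
width: 0.191
```

Seated: 5 N upward contact at the original height. Now opening gently, first with a weak grip.

>>> servo_tool --plan '[[[0, 0, 0], [0, 0, 0]], [[0, 0, 0], [0, 0, 0]], [[0, 0, 0], [0, 0, 0]]]' --squeeze 5

```text
clock: 25.85
position: [0.5443, -0.1987, 0.0429]
ee_rot: [-2.187, 0.074, 2.187]
force: [0.2, 0.0, -0.9]
width: 0.194
```

>>> servo_tool --plan '[[[0, 0, 0], [0, 0, 0]], [[0, 0, 0], [0, 0, 0]], [[0, 0, 0], [0, 0, 0]], [[0, 0, 0], [0, 0, 0]], [[0, 0, 0], [0, 0, 0]]]' --grip 0.6

```text
clock: 26.35
position: [0.5443, -0.1987, 0.0429]
ee_rot: [-2.187, 0.074, 2.187]
force: [0.3, -0.0, -0.0]
width: 0.572
```

>>> servo_tool --plan '[[[0, 0, 1], [0, 0, 0]], [[0, 0, 3], [0, 0, 0]], [[0, 0, 6], [0, 0, 0]], [[0, 0, 10], [0, 0, 0]], [[0, 0, 14], [0, 0, 0]], [[-2, -2, 17], [0, 0, 0]], [[-5, -5, 19], [0, 0, 0]], [[-8, -8, 20], [0, 0, 0]], [[-11, -11, 20], [0, 0, 0]], [[-14, -14, 20], [0, 0, 0]], [[-17, -17, 20], [0, 0, 0]], [[-18, -19, 20], [0, 0, 0]]]'

```text
clock: 27.55
position: [0.3605, -0.3912, 0.244]
ee_rot: [-2.185, 0.081, 2.186]
force: [0.1, -1.0, 0.1]
width: 0.602
```

```bash
python3 - <<'E'
from cell import arm
from h import *
import pickle
t=arm.get_image("top");s=arm.get_image("scene")
cv2.imwrite("pics/top_end.png",t["frame"]);cv2.imwrite("pics/scene_end.png",s["frame"])
t0=pickle.load(open("top.pkl","rb"))
OR=((3,120,80),(16,255,255));YE=((20,110,80),(35,255,255))
rt=(370,225,45,70)
for p in(t0,t):
    v,f,n=fit([(p,rt)],handle_poly(),*OR,(.545,-.195,-.06)); print("handle",np.round(v[:2]*1000,1),np.degrees(v[2]),f,n)
s0=pickle.load(open("scene.pkl","rb"))
for p in(s0,s):
    v,f,n=fit([(p,(235,250,55,50))],handle_poly(),*OR,(.545,-.195,-.06)); print("handle",np.round(v[:2]*1000,1),np.degrees(v[2]),f,n)
v,f,n=fit([(t,(265,240,60,70))],tab_poly,*YE,(.520,.102,.23)); print("tab",np.round(v[:2]*1000,1),np.degrees(v[2]),f,n)
u=np.array([np.cos(YAW),np.sin(YAW)]);print("drawn mm",(HOLE-v[:2])@u*1000)
E
```

```text
handle [ 543.7 -198.5] -4.327881578372683 32.78662109375 [np.float32(209.0)]
handle [ 543.9 -197.4] -1.0392384099626948 30.374755859375 [np.float32(208.0)]
handle [ 544.2 -200.3] -7.9277230392045706 92.8134765625 [np.float32(351.0)]
handle [ 546.9 -200.5] -8.034723214738293 96.6142578125 [np.float32(348.0)]
tab [520.1 102.4] 13.64558055387268 14.82958984375 [np.float32(370.0)]
drawn mm 76.66319316241723
```

View pics/top_end.png

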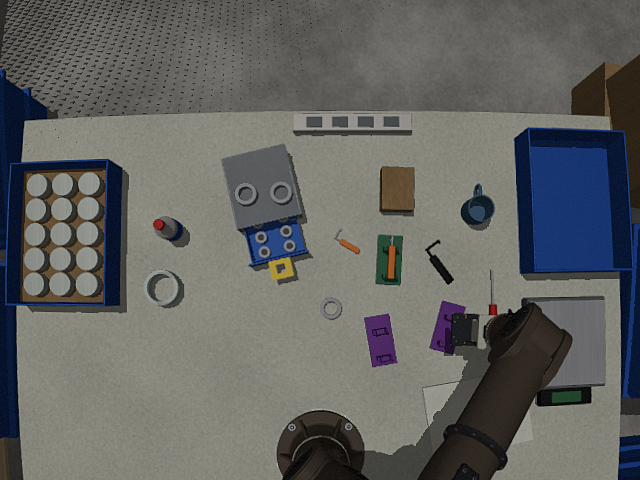

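View pics/scene_end.png

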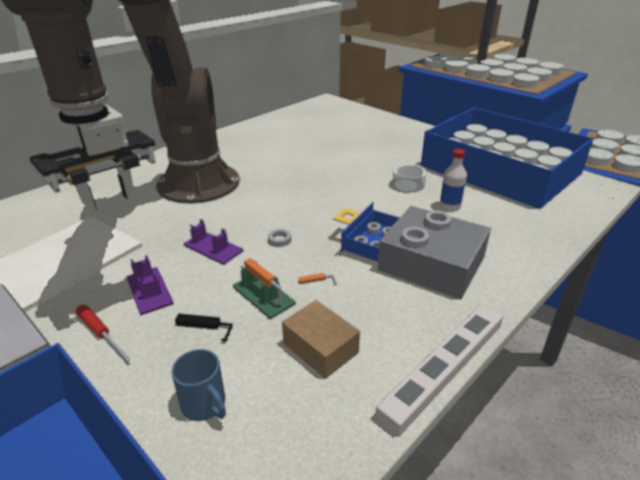

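```bash
python3 - <<'E'
import cv2,numpy as np
o=[]
for a,b in(("top0","top_end"),("scene0","scene_end")):
    r=[]
    for n in(a,b):
        im=cv2.imread(f"pics/{n}.png");c=(390,260) if "top" in n else (262,282)
        r.append(cv2.resize(im[c[1]-30:c[1]+30,c[0]-30:c[0]+30],(300,300),interpolation=cv2.INTER_CUBIC))
    o.append(np.hstack(r))
cv2.imwrite("pics/cmp.png",np.vstack(o))
E
```

```text
(no output)
```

View pics/cmp.png

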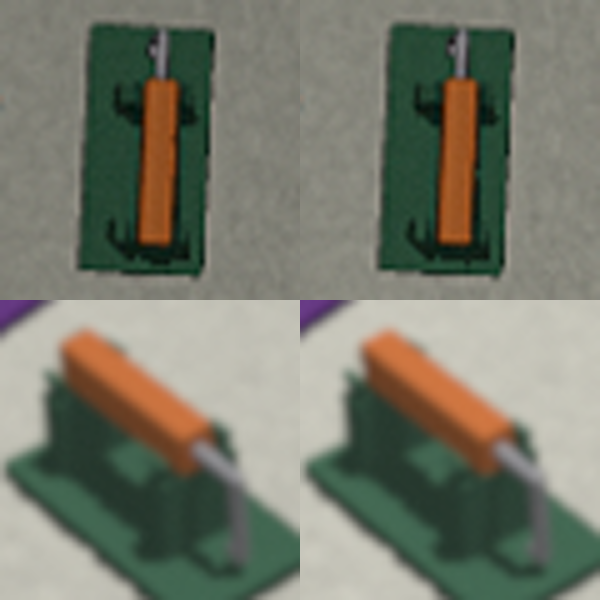

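The before and after crops match: the handle lies on both posts between the cheeks in the green cradle, with the shank hanging freely. The gripper is well clear, so I'm handing in.

```bash
python3 -c "
from cell import arm
print(arm.observe()['clock']); print(arm.sign_off())"
```

```text
27.65
the job is handed in; nothing more can be done
None
```

The job is done and was handed in at 27.65 s: the tray is drawn out to its stop, and the hook is back in its green cradle.

- **Pull:** The hook drew the tray about 77 mm, to roughly 97 mm out, where it met the stop. I held the pull along the tray for about 2.6 s; the readings taken during it were 14.4 to 15.7 N. The highest total reading, including an upward part of up to about 7 N, was about 17 N. Force was only read between moves, so a short peak in between would not have shown.
- **Unhooking:** I eased the pull off, moved 10 mm towards the cabinet and lifted out with almost no force on the hook. A final picture fit still puts the tray 76.7 mm from where it started.
- **Hook in cradle:** The before and after pictures match by eye, with the handle on both posts between the cheeks. The two camera fits disagree slightly. The top view puts the handle within about 1 mm of where it lay but turned about 3°. The scene view shows no turn but about 3 mm along its length. That is about as fine as these pictures resolve.
- **Other things on the bench:** By eye in the final pictures, the other things are where they were. The purple cradle and screwdriver nearest the arm are partly hidden in the top view but are in place in the scene view. The gripper was clear of everything.

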